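Stand the tipped house tins back up

ROBOT

A 6-joint arm with a two-finger parallel gripper is mounted at the origin on the work surface. World frame = base frame: x ahead of the robot, y to its left, z up, the work surface at z = 0. Lengths are in m, angles in degrees, forces in N, time in s.
With the tool pointing down it reaches from about 0.325 to 0.85 m from the base axis. Payload 15.5 kg.
Tool frame: the origin (TCP) lies midway between the tips of the shut fingers; the grasp point (between the pads) lies 19 mm behind it; z points along the fingers, y is the line along which they close (so a half turn about z gives the same grasp; the last joint's range is limited). The gripper opens to 91 mm and grips with 3 to 60 N. Pads are 32 mm wide; open, the fingers measure 118 mm over their backs; the gripper's body (76 mm by 178 mm) begins 60 mm behind the grasp point.
Start: joints at [70.331, 28.281, 77.091, -0, 74.628, -5.472], TCP at [0.153, 0.606, 0.214] pointing down, gripper open.
Joint ranges: [-166.48, 166.48], [-47.26, 123.95], [12.59, 153.08], [-70.14, 250.14], [6.76, 159.57], [-176.63, 176.63]. Speed limits (degrees/s): [108.29, 108.29, 147.25, 172.46, 172.46, 172.46].

INTERFACE

Orientations are given as a 3x3 rotation matrix whose columns are the frame's x, y, z axes.
In Python, from bench import ctrl gives the robot as it stands. The module is installed in compiled form; this text tells all that it offers. Calls block until the motion is done:
- ctrl.goto(position, orientation): joint-space move of the TCP to a pose.
- ctrl.move_l(position, vel=0.15, ori=None, contact_N=None): straight line of the TCP; ori=None keeps the orientation; vel is the mean speed in m/s. With contact_N (N) it stops when the force on the tool has changed by that much, and returns True; else False.
- ctrl.movej(angles): joint-space move.
- ctrl.command_gripper(opening): opening from 0.0 (shut) to 1.0 (fully open); the grip force is fixed at half the most; returns when the fingers have stopped.
- ctrl.sleep(seconds).
- ctrl.ik(position, orientation): joint angles nearest the present ones, or None.
- ctrl.read_camera(name): name is "scene" or "top" or "wrist"; returns the picture (384x512x3 uint8, blue, green, red); there is no depth.
- ctrl.camera_params(name): a dict with "fx", "fy", "cx", "cy" (pixels), "pose" (4x4, takes a point from camera to world coordinates); the wrist camera has in their place "T_tool_cam" (4x4, takes a point from camera to tool coordinates, whose origin is the TCP and whose axes are the flange's). Camera axes: x right, y up, looking along -z (the intrinsics and any distortion apply to the point x, -y, -z); pixel columns grow to the right and rows downward; lengths in m; the calibration is good to about 2 mm. A picture is of the moment at which its call begins: read the wrist's pose just before it. camera_params takes no time and is no camera call.
A pose or a line that the arm cannot do raises ctrl.MotionError and nothing moves.
- ctrl.sign_off(): hands the job in; it is judged then, once.
Readings, each from a call of its own:
- ctrl.current_t(): time.
- ctrl.current_q(): joint angles.
- ctrl.current_dq(): joint speeds.
- ctrl.current_effort(): joint torques, N m.
- ctrl.current_tool_pos(): TCP position.
- ctrl.current_eef_rot(): TCP orientation.
- ctrl.current_contact_force(): force on the tool from outside, world axes, zero at the start.
- ctrl.current_wrist_torque(): the same for the moment, N m.
- ctrl.current_grip_width(): opening from 0.0 (shut) to 1.0 (fully open).
- ctrl.current_grasp_force(): force on a finger pad.
Only numpy, scipy, OpenCV 4.12 (cv2) and the standard library are available. Lean on these libraries where they do the work, as an engineer would, in place of code of your own. Each camera call takes 0.05 s, during which the arm holds its last target. There are 200 camera calls.

TASK

Two of the three house-shaped gift tins on the shop counter, the black and the gold one, have tipped back against the wooden display step. Reach in behind the gable of each and push it gently forward with the fingertips until it stands upright and still again, on the spot and facing the way it does now; do not lift or carry it. Do not slide the tins to a new place or topple them forward, and leave the white tin, the jars, the bottle and the cheese as they are.

Things in the scene. Friction and masses are not known exactly. Their poses are not given: they have to be found in the camera images.
- tin_black: Black house-shaped gift tin, 54 deep (own x) x 74 wide (y) x 170 tall (z) mm, loose, 0.2-0.4 kg. Stepped gable: 74 wide up to 120 mm height, 60 to 138, 46 to 156, 34 to 170; full depth throughout. Origin: centre of underside; +x to its back (towards the step), z up through the gable. Starts leaning back 30 degrees, its back face against the step's front upper edge.
- tin_black_top (a point): Black tin: middle of its top back edge (own x +27, z 170 mm). At the start about 147 mm above the counter, overhanging the step by about 40 mm. A push of 1 to 2 N here, towards the tin's front, tips it up; at a lean of about 20 degrees it passes its balance point and drops onto its base by itself. Axes as the tin's.
- tin_black_foot (a point): Black tin: middle of its back lower edge (own x +27, z 0 mm), on which it rests and pivots; this should stay about where it is. Some 20 degrees beyond upright the tin would topple forward. A tin that has dropped onto its base rocks to and fro a little for 2 to 3 s before it is still.
- tin_gold: Gold house-shaped gift tin, 54 deep (own x) x 74 wide (y) x 170 tall (z) mm, loose, 0.2-0.4 kg. Stepped gable: 74 wide up to 120 mm height, 60 to 138, 46 to 156, 34 to 170; full depth throughout. Origin: centre of underside; +x to its back (towards the step), z up through the gable. Starts leaning back 30 degrees, its back face against the step's front upper edge.
- tin_gold_top (a point): Gold tin: middle of its top back edge (own x +27, z 170 mm). At the start about 147 mm above the counter, overhanging the step by about 40 mm. A push of 1 to 2 N here, towards the tin's front, tips it up; at a lean of about 20 degrees it passes its balance point and drops onto its base by itself. Axes as the tin's.
- tin_gold_foot (a point): Gold tin: middle of its back lower edge (own x +27, z 0 mm), on which it rests and pivots; this should stay about where it is. Some 20 degrees beyond upright the tin would topple forward. A tin that has dropped onto its base rocks to and fro a little for 2 to 3 s before it is still.
- tin_white: White house-shaped gift tin, 54 deep (own x) x 74 wide (y) x 170 tall (z) mm, loose, 0.2-0.4 kg. Stepped gable: 74 wide up to 120 mm height, 60 to 138, 46 to 156, 34 to 170; full depth throughout. Origin: centre of underside; +x to its back (towards the step), z up through the gable. Stands upright in the row; leave it alone.
- step: Fixed wooden display step, 170 deep (x) x 400 wide (y) x 80 mm high, flat top. Origin: centre of its underside, on the counter; its -x side faces the robot. The three tins stand in a row along that side, 125 mm apart centre to centre, in any order, all square to the step; the leaning ones' feet are 46 mm clear of it.
- jar_a: Amber jar with black lid, 48 diameter x 55 mm high, loose, standing on the step near its far (+x) side. Origin: centre of its underside. Leave alone.
- jar_b: Green jar with black lid, 48 diameter x 55 mm high, loose, standing on the step near its far (+x) side. Origin: centre of its underside. Leave alone.
- jar_c: Larger amber jar, 60 diameter x 75 mm high, loose on the counter to the right (-y). Origin: centre of its underside. Leave alone.
- bottle: Terracotta-coloured bottle, 68 diameter x 190 mm high, loose on the counter to the left (+y). Origin: centre of its underside. Leave alone.
- cheese: Small yellow waxed cheese, 100 diameter x 50 mm high, loose on the counter to the right (-y). Origin: centre of its underside. Leave alone.
Not all that is in view belongs to the job. What is shaped like the tin_black but pink or turquoise is not meant.

How it is judged (in metres and radians):
At the end, for the whole second after the job is handed in: Black and gold tin stand upright (0.06 rad) and at rest, flat on the counter, back lower edge within 40 mm of its start, square to the step within 0.35 rad; the white tin, jars, bottle and cheese are upright and within 25 mm of their start (angle between each of tin_black, tin_gold, tin_white, jar_a, jar_b, jar_c, bottle, cheese's own z axis and vertical below 0.06 rad and height (world z) of each of tin_black, tin_gold below 0.008 m and distance of each of tin_black_foot, tin_gold_foot from where it was at the start of the episode below 0.04 m and angle between the y axis of each of tin_black, tin_gold and the y axis of step, either way round below 0.35 rad and linear speed of each of tin_black, tin_gold below 0.02 m/s and angular speed of each of tin_black, tin_gold below 0.6 rad/s and distance of each of tin_white, jar_a, jar_b, jar_c, bottle, cheese from where it was at the start of the episode below 0.025 m); the robot touches nothing.
It fails at once if a tin is pushed or squeezed hard (over 20 N), not gently (contact force between the fingers and tin_black above 20 N or contact force between the fingers and tin_gold above 20 N).
It fails at once if a leaning tin is lifted off the counter (height (world z) of any of tin_black, tin_gold above 0.045 m).
It fails at once if a leaning tin is tipped right over, past upright or sideways (angle between any of tin_black, tin_gold's own z axis and vertical above 0.8 rad).
It fails at once if a bystander (white tin, jar, bottle, cheese) is shoved, lifted or knocked over (distance of any of tin_white, jar_a, jar_b, jar_c, bottle, cheese from where it was at the start of the episode above 0.03 m or angle between any of tin_white, jar_a, jar_b, jar_c, bottle, cheese's own z axis and vertical above 0.35 rad).
It also fails if it takes over 51 s, if anything falls off the work surface, if the arm or the gripper's body presses on something with over 40 N, if the wrist force passes 120 N, or if a joint passes its speed limit or range.

## Working session

There is one attempt and no reset: what is moved stays moved. The work goes in short steps, each a Python script; the robot and the scene stay as the last script left them, time stands still between calls to the robot, and variables do not carry over. Pictures are saved under pics/ and viewed, at most 10 in all, crops included, and the job is handed in when it is done.

```bash
mkdir -p pics; python3 - <<'E'
from bench import ctrl
import cv2,numpy as np
for n in("scene","top"):
    cv2.imwrite(f"pics/{n}0.png",ctrl.read_camera(n)); p=ctrl.camera_params(n); print(n,{k:np.round(v,4).tolist() if not isinstance(v,str) else v for k,v in p.items()})
print(ctrl.current_t(), ctrl.current_tool_pos(), ctrl.current_eef_rot())
E
```

```text
scene {'fx': 471.4628, 'fy': 471.4628, 'cx': 247.308, 'cy': 191.8679, 'pose': [[0.3562, -0.8235, 0.4415, 1.0645], [0.9343, 0.3075, -0.1803, -0.2159], [0.0127, 0.4767, 0.8789, 1.179], [0.0, 0.0, 0.0, 1.0]]}
top {'fx': 422.2581, 'fy': 422.2581, 'cx': 255.7811, 'cy': 197.3404, 'pose': [[-0.0303, 0.9979, -0.0565, 0.4428], [-0.9995, -0.0307, -0.0058, 0.0061], [-0.0075, 0.0563, 0.9984, 1.3113], [0.0, 0.0, 0.0, 1.0]]}
0.1 [0.15316561 0.60558483 0.21339408] [[-9.69462702e-01  2.45238540e-01 -3.57713375e-04]
 [ 2.45238783e-01  9.69462150e-01 -1.03834317e-03]
 [ 9.21478145e-05 -1.09436017e-03 -9.99999397e-01]]
```

View pics/scene0.png

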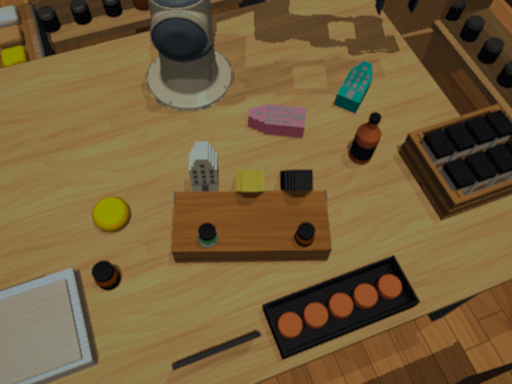

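View pics/top0.png

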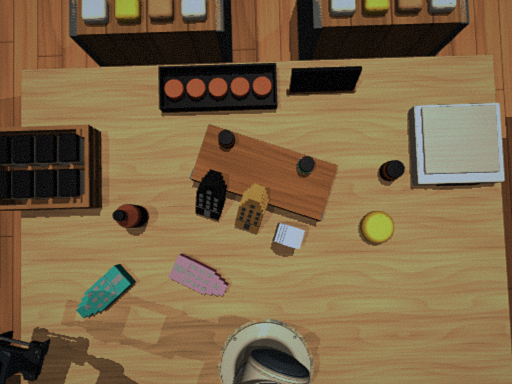

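The top view shows the step's top face with corners near (208,125), (337,160), (321,220) and (191,178). The black tin leans at (210,195), the gold at (252,210), and the white stands at (289,236). I'll enlarge it to get accurate pixels.

```bash
python3 - <<'E'
import cv2
i=cv2.imread("pics/top0.png")[115:265,180:350]
cv2.imwrite("pics/crop.png",cv2.resize(i,None,fx=4,fy=4,interpolation=cv2.INTER_CUBIC))
E
cat > h.py <<'E'
from bench import ctrl
import cv2,numpy as np
def ray(n,uv,z):
    p=ctrl.camera_params(n);T=np.array(p["pose"])
    d=T[:3,:3]@np.array([(uv[0]-p["cx"])/p["fx"],-(uv[1]-p["cy"])/p["fy"],-1]);o=T[:3,3]
    return o+d*(z-o[2])/d[2]
def proj(n,P):
    p=ctrl.camera_params(n);T=np.array(p["pose"]);c=(np.asarray(P)-T[:3,3])@T[:3,:3]
    return np.array([p["cx"]+p["fx"]*c[0]/-c[2],p["cy"]-p["fy"]*c[1]/-c[2]])
E
```

```text
(no output)
```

View pics/crop.png

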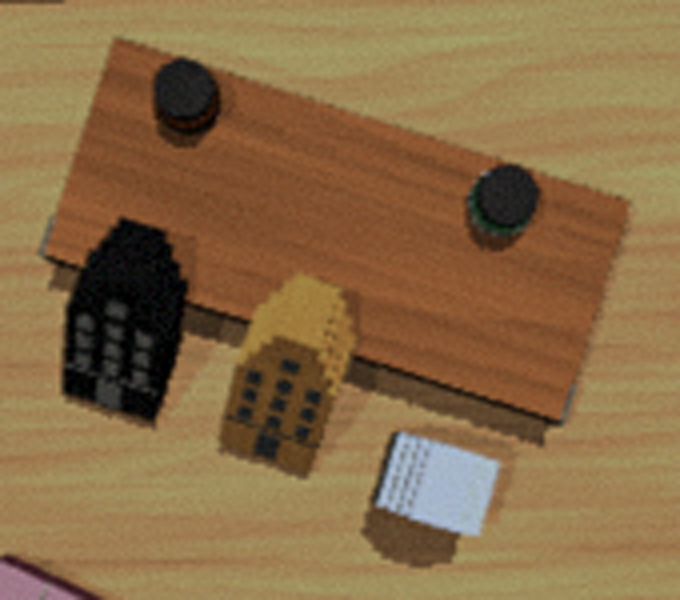

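```bash
cat >> h.py <<'E'
c=lambda u,v:(u/4+180-.375,v/4+115-.375)
C=np.array([ray("top",c(*q),.08) for q in[(115,40),(628,203),(560,420),(45,258)]])
ctr=C.mean(0)[:2]
# far-left, far-right, near-right, near-left
ex=(C[0]+C[1]-C[2]-C[3])[:2]; ex/=np.linalg.norm(ex); ey=np.array([-ex[1],ex[0]])
tops={k:ray("top",c(*q),.147)[:2] for k,q in dict(black=(145,225),gold=(321,281)).items()}
L=lambda p:np.array([(p-ctr)@ex,(p-ctr)@ey])
W=lambda a,b:ctr+a*ex+b*ey
E
python3 - <<'E'
from h import *
np.set_printoptions(precision=4,suppress=True)
print(C[:,:2],[np.linalg.norm(C[i]-C[(i+1)%4]) for i in range(4)],ctr,ex,ey@(C[3]-C[2])[:2])
for k,t in tops.items(): print(k,t,L(t))
print("white",L(ray("top",c(438,484),.17)[:2]))
for q in((186,88),(507,195)): print("jar",L(ray("top",c(*q),.135)[:2]))
for s in(1,-1):
    X=np.r_[s*ex,0];R=np.c_[X,np.cross([0,0,-1],X),[0,0,-1]]
    for k,t in tops.items():
        for a in(-.045+.037,-.085-.02):
            for z in(.25,.118):
                print(s,k,ctrl.ik(np.r_[W(a+.0,L(t)[1]),z],R))
E
```

```text
[[ 0.7318  0.1467]
 [ 0.599  -0.2262]
 [ 0.442  -0.1703]
 [ 0.5719  0.2019]] [np.float64(0.39580041232356117), np.float64(0.1666943621830319), np.float64(0.39421425572201435), np.float64(0.16914411857522188)] [ 0.5862 -0.012 ] [ 0.9437 -0.3307] 0.3942139430990257
black [0.5857 0.1213] [-0.0446  0.1257]
gold [0.5429 0.0006] [-0.0449 -0.0024]
white [-0.1538 -0.1194]
jar [0.0573 0.1295]
jar [ 0.0529 -0.1081]
1 black [  4.5585  26.9416  73.5568  -0.      79.5017 113.8709]
1 black [  4.5585  34.3704  82.427   -0.      63.2026 113.8709]
1 black [  8.7135  19.9906  85.2463  -0.      74.7631 118.0259]
1 black [  8.7135  28.7379  94.4826  -0.      56.7796 118.0259]
1 gold [ -7.0752  22.562   81.0511  -0.      76.3869 102.2372]
1 gold [ -7.0752  30.7964  90.1065  -0.      59.0971 102.2372]
1 gold [ -4.6292  14.9201  93.028   -0.      72.0519 104.6832]
1 gold [ -4.6292  24.782  102.7756  -0.      52.4424 104.6832]
-1 black [  4.5585  26.9416  73.5568  -0.      79.5017 -66.1291]
-1 black [  4.5585  34.3704  82.427   -0.      63.2026 -66.1291]
-1 black [  8.7135  19.9906  85.2463  -0.      74.7631 -61.9741]
-1 black [  8.7135  28.7379  94.4826  -0.      56.7796 -61.9741]
-1 gold [ -7.0752  22.562   81.0511  -0.      76.3869 -77.7628]
-1 gold [ -7.0752  30.7964  90.1065  -0.      59.0971 -77.7628]
-1 gold [ -4.6292  14.9201  93.028   -0.      72.0519 -75.3168]
-1 gold [ -4.6292  24.782  102.7756  -0.      52.4424 -75.3168]
```

The measurements agree with the given sizes: overhang 40 mm, spacing 128 mm, step 396 x 168 mm. I'll push the black tin first.

```bash
cat >> h.py <<'E'
X=np.r_[-ex,0];R=np.c_[X,np.cross([0,0,-1],X),[0,0,-1]]
def push(k):
    b=L(tops[k])[1]; P=lambda a,z:np.r_[W(a,b),z]
    ctrl.goto(P(-.008,.27),R)
    ctrl.move_l(P(-.008,.12),vel=.1,contact_N=6)
    f0=np.array(ctrl.current_contact_force())
    for a in np.arange(-.022,-.0651,-.004):
        hit=ctrl.move_l(P(a,.12),vel=.03,contact_N=8)
        print(round(a,3),hit,np.round((np.array(ctrl.current_contact_force())-f0)[:2]@ex,2))
        if hit: break
    ctrl.sleep(.3)
    cv2.imwrite(f"pics/{k}_after.png",ctrl.read_camera("scene"))
    ctrl.move_l(P(-.010,.12),vel=.08); ctrl.move_l(P(-.010,.27),vel=.15)
    print(ctrl.current_t())
E
python3 - <<'E'
from h import *
p=ctrl.current_tool_pos(); ctrl.move_l([p[0],p[1],.27]); ctrl.command_gripper(0.)
push("black")
i=ctrl.read_camera("scene")[100:280,150:360]
cv2.imwrite("pics/b1.png",cv2.resize(i,None,fx=3,fy=3))
E
```

```text
-0.022 False -0.25
-0.026 False 0.27
-0.03 False 0.94
-0.034 False -0.68
-0.038 False -0.05
-0.042 False -0.03
-0.046 False 0.36
-0.05 False -0.69
-0.054 False 0.74
-0.058 False -0.07
-0.062 False -0.58
11.8167
```

View pics/b1.png

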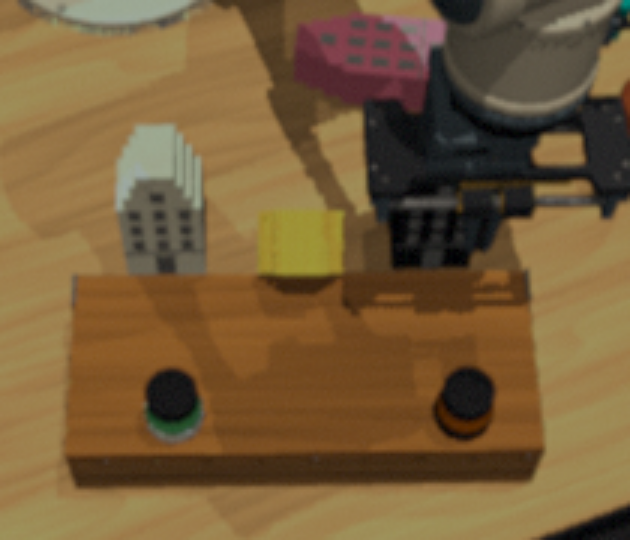

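In the crop, the black tin's back windows now show near (430,240), as they do on the upright white tin, so it is standing. The gold one is next.

```bash
python3 - <<'E'
from h import *
push("gold")
ctrl.goto(np.r_[W(-.05,.35),.3],R); ctrl.sleep(2.5)
a=ctrl.read_camera("scene")[100:280,150:360]; b=ctrl.read_camera("top")[105:285,150:360]
cv2.imwrite("pics/end.png",np.vstack([cv2.resize(x,None,fx=1.65,fy=1.65,interpolation=2) for x in(a,b)]))
print(ctrl.current_t())
E
```

```text
-0.022 False -0.58
-0.026 False 0.19
-0.03 False -0.61
-0.034 False -0.52
-0.038 False -0.3
-0.042 False -0.7
-0.046 False -0.91
-0.05 False 0.05
-0.054 False -1.64
-0.058 False -0.45
-0.062 False -0.09
19.8417
23.775
```

View pics/end.png

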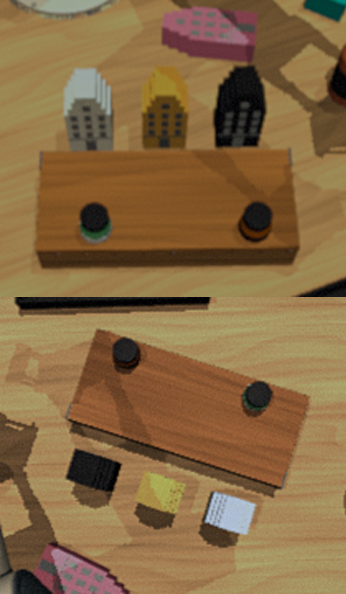

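Both views show all three tins upright in one straight row (black, gold and white in the lower crop near (94,469), (161,492) and (231,512)), with the jars unmoved. I'll check the positions numerically, then hand in.

```bash
python3 - <<'E'
from h import *
ok=True
for k,q in dict(black=(94,469),gold=(161,492),white=(231,512)).items():
    l=L(ray("top",(q[0]/1.65+150,(q[1]-297)/1.65+105),.17)[:2]); print(k,l); ok&=abs(l[0]+.158)<.02
if ok: print(ctrl.sign_off(),ctrl.current_t())
E
```

```text
black [-0.15301621  0.11354334]
gold [-0.15570791 -0.00259947]
white [-0.15225248 -0.12135508]
the job is handed in; nothing more can be done
the job is handed in; nothing more can be done
```

The black and gold tins stand upright in line with the white one, within about 12 mm of their start positions by camera. The white tin and step jars show no movement, and I handed the job in at about 24 s.

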